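# Close the board holder's sliding jaw on a circuit board

### The arm

A 7-joint arm with a two-finger parallel gripper is mounted at the origin on a cart in front of the work surface, level with it; the furniture and walls round the work are solid. World frame = base frame: x ahead of the robot, y to its left, z up, the work surface at z = 0. Lengths are in m, angles in degrees, forces in N, time in s.
With the tool pointing down it reaches from about 0.425 to 0.875 m from the base axis. Payload 4.7 kg.
Tool frame: the origin (TCP) lies midway between the tips of the shut fingers; the grasp point (between the pads) lies 19 mm behind it; z points along the fingers, y is the line along which they close (so a half turn about z gives the same grasp; the last joint's range is limited). The gripper opens to 87 mm and grips with 3 to 60 N. Pads are 19 mm wide; open, the fingers measure 117 mm over their backs; the gripper's body (75 mm by 190 mm) begins 51 mm behind the grasp point.
Start: joints at [72.084, 18.392, -4.016, 83.108, 1.295, 78.541, -3.26], TCP at [0.209, -0.616, 0.223] pointing down, gripper open.
Joint ranges: [-163.93, 163.93], [-17.29, 119.83], [-79.2, 71.16], [3.27, 140.29], [-89.18, 269.18], [5.43, 117.66], [-154.24, 154.24]. Speed limits (degrees/s): [147.25, 147.25, 180, 180, 180, 180, 180].

### API

Orientations are given as [roll, pitch, yaw] about the fixed x, y, z axes, in that order (R = Rz(yaw) Ry(pitch) Rx(roll)).
In Python, from cell import env, viewer, boxes_of, masks_of gives the robot as it stands. The module is installed in compiled form; this text tells all that it offers.
- The arm moves only by the tool apply_moves, never from a script. Its argument "moves" is a list of rows, each a list of 7 numbers: the shift along the tool's x, y, z scaled (see below), then the turn, a rotation vector about the tool's x, y, z scaled (see below), then the opening, from 0 (shut) to 1 (fully open). A call has 1 to 20 rows; each row is the pose to reach, as a shift and turn from the pose commanded when the call began, along the tool's axes at that moment; what a row does not reach only later rows make up. The controller multiplies each number of a shift by 0.2 m and each number of a turn by 1.5 rad. A row lasts 1/10 s, in which the tool goes at most 50 mm and 8.59 degrees, less where a joint would pass 70% of its speed; a pose out of reach is approached as far as the arm can. A call with a number of a shift or a turn outside -1 to 1 is refused whole. A call with a gripper value outside its range is refused whole. The fingers move at their own pace and stop on an object; "grip_force" is the grip in N (left out, the last holds). Time passes only in rows, so rows that repeat a pose let the fingers close. It gives the time, the measured TCP pose, the force, the opening and the grip force at its end, in the units of the state.
- env.get_obs(): the state, without advancing time (a new reading comes with each control period).
- viewer.read_camera(name): name is "scene" or "top"; returns the picture (400x640x3 uint8, red, green, blue); there is no depth.
- viewer.get_calibration(name): a dict with "fov_y" (degrees; the focal length in pixels is half the picture's height over the tangent of half this angle, whatever the lens; pixels are square), "cx", "cy" (the principal point, pixels), "k1" (the pictures are not rectified: a ray, as slopes to the right and down, at radius r is drawn at 1 + k1 r^2 times it, then the intrinsics apply), "position" and "orientation" of the camera in the world. Camera axes: x right, y up, looking along -z (the intrinsics and any distortion apply to the point x, -y, -z); pixel columns grow to the right and rows downward; lengths in m; the calibration is good to about 2 mm. A picture is of the moment at which its call begins. get_calibration takes no time and is no camera call.
- env.sign_off(): hands the job in; it is judged then, once.
Trained networks look in the newest picture that a camera, given by its name, has taken for a name from the list of things; names that differ only in an ending like _2 or _b are one class to them, and where a whole thing is asked for, a point or a joint stands for the part that bears it (a point fixed in the world has none). Each returns a list of dicts, best first, with "conf" (0 to 1); they miss things now and then, are a little off and sometimes report something else, mostly with a low value. They report only what shows in the picture. A call takes as long as a camera call.
- boxes_of(camera, target): "location" ([column, row] in pixels, amid what is visible of it).
- masks_of(camera, target): "pixels" (400x640 bool, what is visible of it) and "location" ([column, row] in pixels, amid what is visible of it).
The state is a dict: "time_s": time; "qpos": joint angles; "joint_velocities": joint speeds; "effort": joint torques, N m; "tool_pos": TCP position; "tool_rot": TCP orientation; "force": force on the tool from outside, world axes, zero at the start; "wrist_torque": the same for the moment, N m; "grip_width": finger opening in m; "grasp_force": force on a finger pad.
Only numpy, scipy, OpenCV 4.12 (cv2) and the standard library are available. Lean on these libraries where they do the work, as an engineer would, in place of code of your own. Each camera call takes 0.05 s, during which the arm holds its last target. There are 200 camera calls.

### The job

The circuit board lies loose in the board holder. Press down the thumb plate in the middle of the sliding jaw to free its brake and, keeping it pressed, push the jaw along the bars until it is fully up against the stop, so that the board's edges are caught in the grooves of both jaws; then let go of the plate so that the brake holds the jaw there. Do not force the jaw along against its brake, do not touch or lift the board, and leave the things around where they lie.

Things in the scene. Friction and masses are not known exactly. Their poses are not given: they have to be found in the camera images.
- holder: Board holder, fixed to the bench: grey base 64 x 300 mm with two flat bars above it (tops 24 mm above the bench). Origin: centre of the base's underside. Its y axis runs along the bars, towards the sliding jaw at the robot's left; z up. At its right end a fixed jaw, 60 mm wide: ledge 40 mm above the bench, lip 6 mm above the ledge, groove's back wall 74 mm past the stop's face.
- carriage (a joint): Sliding jaw (aluminium carriage 70 mm long, 52 to 60 mm wide) on the bars: m moved along the holder's -y from its outer end, 0 to 0.13; it grows towards the stop. With the thumb plate up the brake holds it against a push of about 20 to 30 N. With the plate pressed 1.5 mm or more it runs freely (1 to 2 N) and stays where it is left.
- carriage_nose (a point): Middle of the front (-y) end face of the sliding jaw, 32 mm above the bench: this face meets the stop. Above it the jaw has a groove 6.8 mm deep for the board's edge, under a lip. It lies 39 mm ahead of the thumb plate's centre along the holder's -y.
- thumb_plate_top (a point): Centre of the top of the ribbed black thumb plate in the middle of the sliding jaw, 50 mm above the bench when up. The plate measures 40 mm across the holder and 42 mm along it, and lies in a pocket 45 mm long between two end walls of the jaw whose tops are 58 mm above the bench; the pocket is open at the two long sides, so a fingertip can press the plate and push on the front end wall.
- thumb_plate (a joint): Depth of the thumb plate in m: 0 up (brake on; it may read down to -0.001), 0.005 fully down on its end stop. A spring pushes it up: about 10 N presses it all the way. Pressing somewhat harder does no harm.
- stop: Dark repeat stop with a brass face, 14 mm long, clamped on the bars by a black knurled screw; it does not move. Origin: bottom edge (on the bar tops, 24 mm above the bench), middle of the face that looks to the sliding jaw. Axes as the holder's: when the jaw is home, point carriage_nose has y = 0 in this frame. The stop's top, 40 mm above the bench, carries the board's free edge.
- board: Loose green circuit board, 60 mm across the holder, 80 mm along it, 2.4 mm thick, components up to 10 mm high, 35 to 75 g. Origin: centre of its underside, 40 mm above the bench. It lies on the fixed jaw's ledge and on the stop, up to 8 mm short of its seat, its free edge overhanging the stop; the sliding jaw takes it along and squares it. Seated, its origin has y = -0.034 m in the stop's frame.
- tweezers: Bystander: steel tweezers, 122 mm, lying on the bench just beyond the holder. Origin: centre of underside.
- flux_syringe: Bystander: amber syringe, 124 mm, lying on the bench just beyond the holder. Origin: centre of underside.
- jar_grease: Bystander: low white jar with a black lid, 38 mm wide, 31 mm high, to the right of the holder. Origin: centre of underside.
- marker_0: Bystander: white marker pen, 125 mm, lying to the right of the holder. Origin: centre of underside.
- nippers_orange: Bystander: nippers with orange handles, 120 mm, lying farther to the right. Origin: centre of underside.
- tape_roll: Bystander: black tape roll, 73 mm wide, 19 mm high, beyond the holder's left end. Origin: centre of underside.
- solder_wick: Bystander: small blue spool, 42 mm wide, 12 mm high, to the left of the holder. Origin: centre of underside.

How it is judged (in metres and radians):
On the way, in this order (a step that is already met when the one before it is completed fails the run):
1. the thumb plate is pressed down (value of joint thumb_plate above 0.0015 m), for 0.1 s.
2. the sliding jaw is up against the stop (y of carriage_nose in the frame of stop below 0.0025 m), for 0.2 s.
At the end, for the whole second after the job is handed in: The sliding jaw's nose is within 2.5 mm of the stop's face, the thumb plate is up again (less than 1 mm down), and the board lies still, flat and square (within 0.06 rad) with its edges in both grooves: within 4 mm of its seat along the holder, 10 mm across it and 3 mm in height (y of carriage_nose in the frame of stop below 0.0025 m and value of joint thumb_plate below 0.001 m and y of board in the frame of stop between -0.038 and -0.03 m and x of board in the frame of stop between -0.01 and 0.01 m and z of board in the frame of stop between 0.013 and 0.019 m and angle between the y axis of board and the y axis of holder, either way round below 0.06 rad and velocity of joint carriage between -0.005 and 0.005 m/s and linear speed of board below 0.01 m/s); the robot touches nothing.
It fails at once if the sliding jaw is forced along the bars while its thumb plate is up (brake on) (value of joint thumb_plate below 0.0005 m and (velocity of joint carriage above 0.015 m/s or velocity of joint carriage below -0.015 m/s) and y of carriage_nose in the frame of stop above 0.006 m and distance of carriage_nose from where it was at the start of the episode above 0.003 m).
It fails at once if the robot touches the board (contact force between the arm and board above 0.5 N).
It fails at once if the fingers touch the board (contact force between the fingers and board above 0.5 N).
It fails at once if the board is lifted or tipped (z of board in the frame of stop above 0.024 m or angle between board's own z axis and vertical above 0.15 rad).
It fails at once if one of the things around is shifted by more than 20 mm (distance of any of tweezers, flux_syringe, jar_grease, marker_0, nippers_orange, tape_roll, solder_wick from where it was at the start of the episode above 0.02 m).
It also fails if it takes over 32 s, if anything falls off the work surface, if the arm or the gripper's body presses on something with over 40 N, if the wrist force passes 120 N, or if a joint passes its speed limit or range.

## Working session

There is one attempt and no reset: what is moved stays moved. The work goes in short steps, Python scripts to look and compute and a tool call to move; the robot and the scene stay as the last step left them, time stands still between calls to the robot, and variables do not carry over. Pictures are saved under pics/ and viewed, at most 10 in all, crops included, and the job is handed in when it is done.

Besides the shell and the picture viewer there is one more tool, called after "Emit:" as name(argument=value, ...) on one line, values as JSON. apply_moves: Moves the arm, as the interface text tells. Shifts and turns lie within -1 to 1; 1 stands for 0.2 m of shift or 1.5 rad of turn. Its arguments: {"type":"object","properties":{"moves":{"type":"array","items":{"type":"array","items":{"type":"number","minimum":-1,"maximum":1}}},"grip_force":{"type":"number"}},"required":["moves"]}

```bash
mkdir -p pics; cat > h.py <<'E'
import numpy as np, cv2
from scipy.spatial.transform import Rotation as R
from cell import env, viewer, boxes_of, masks_of
def cam(n):
    c=viewer.get_calibration(n); f=200/np.tan(np.radians(c['fov_y'])/2)
    o=np.array(c['orientation'],float)
    M=R.from_euler('xyz',o,degrees=True).as_matrix() if o.size==3 else (o if o.shape==(3,3) else R.from_quat(o).as_matrix())
    return c,f,M,np.array(c['position'])
def ray(n,uv):
    c,f,M,p=cam(n); d=np.array([(uv[0]-c['cx'])/f,(uv[1]-c['cy'])/f]); s=d.copy()
    for _ in range(20): s=d/(1+c['k1']*(s@s))
    return p,M@np.array([s[0],-s[1],-1])
def at_z(n,uv,z):
    p,d=ray(n,uv); return p+d*(z-p[2])/d[2]
def proj(n,X):
    c,f,M,p=cam(n); q=M.T@(np.array(X)-p); s=np.array([q[0],-q[1]])/-q[2]; s=s*(1+c['k1']*(s@s))
    return s*f+[c['cx'],c['cy']]
def tri(uva,uvb,a='scene',b='top'):
    (p,d),(q,e)=ray(a,uva),ray(b,uvb); t=np.linalg.lstsq(np.c_[d,-e],q-p,rcond=None)[0]
    A,B=p+t[0]*d,q+t[1]*e; return (A+B)/2,np.linalg.norm(A-B)
E
python3 - <<'E'
from h import *
for n in('scene','top'):
    print(viewer.get_calibration(n)); im=viewer.read_camera(n); cv2.imwrite(f'pics/{n}0.png',im[:,:,::-1])
    for t in('holder','carriage','thumb_plate','stop','board'):
        print(n,t,[(np.round(b['location'],1),round(b['conf'],2)) for b in boxes_of(n,t)[:2]])
o=env.get_obs(); print(o['time_s'],o['tool_pos'],o['tool_rot'],o['grip_width'],o['force'])
E
```

```text
{'fov_y': 55.466903117987506, 'cx': 313.3931470860411, 'cy': 204.12272781331797, 'k1': -0.072139773283832, 'position': array([-0.01235376,  0.97755247,  0.57036787]), 'orientation': array([ 6.06241199e+01, -1.36268903e-01, -1.51878729e+02])}
scene holder [(array([308.1, 249.3]), 0.86)]
scene carriage [(array([305.2, 248.1]), 0.78)]
scene thumb_plate []
scene stop [(array([278.7, 256.9]), 0.66), (array([340.6, 230.3]), 0.65)]
scene board [(array([333.1, 218.6]), 0.61)]
{'fov_y': 52.605041096007064, 'cx': 322.1410749500139, 'cy': 195.15231220058322, 'k1': -0.04941235530146765, 'position': array([0.28375336, 0.13988012, 1.17498397]), 'orientation': array([  7.25347904,   1.10374375, -89.29814556])}
top holder [(array([271.1, 224.3]), 0.87)]
top carriage [(array([263.7, 221.8]), 0.97)]
top thumb_plate [(array([259.5, 221.5]), 0.75), (array([269.8, 227.2]), 0.36)]
top stop []
top board [(array([312.6, 228. ]), 0.65)]
0.6 [ 0.20866071 -0.61561487  0.22261048] [1.79994086e+02 2.93089351e-03 1.87275700e+01] 0.08738575328946065 [-0.03610455 -0.2200427  -0.26294064]
```

```bash
python3 - <<'E'
import cv2
a=cv2.imread('pics/top0.png'); b=cv2.imread('pics/scene0.png')
cv2.imwrite('pics/topc.png',cv2.resize(a[150:300,190:390],None,fx=4,fy=4,interpolation=cv2.INTER_CUBIC))
cv2.imwrite('pics/scenec.png',cv2.resize(b[170:320,220:420],None,fx=4,fy=4,interpolation=cv2.INTER_CUBIC))
E
```

```text
(no output)
```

View pics/topc.png

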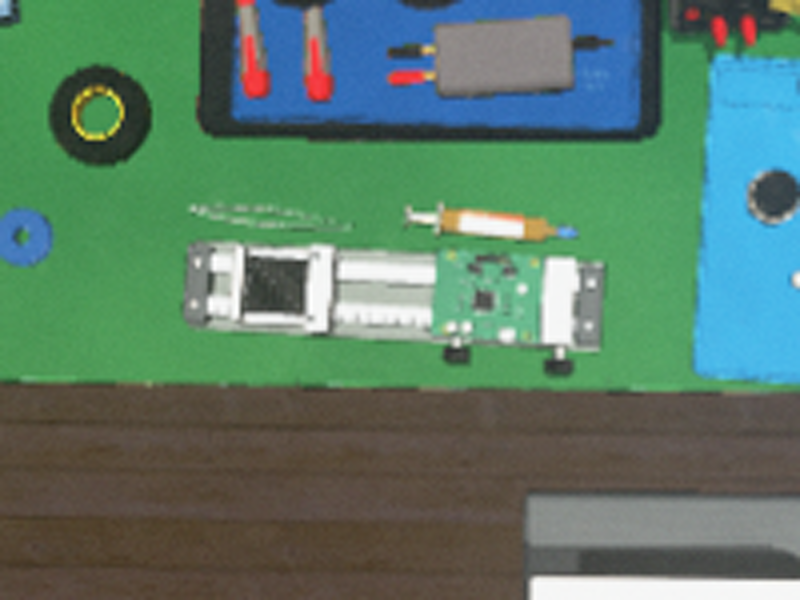

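View pics/scenec.png

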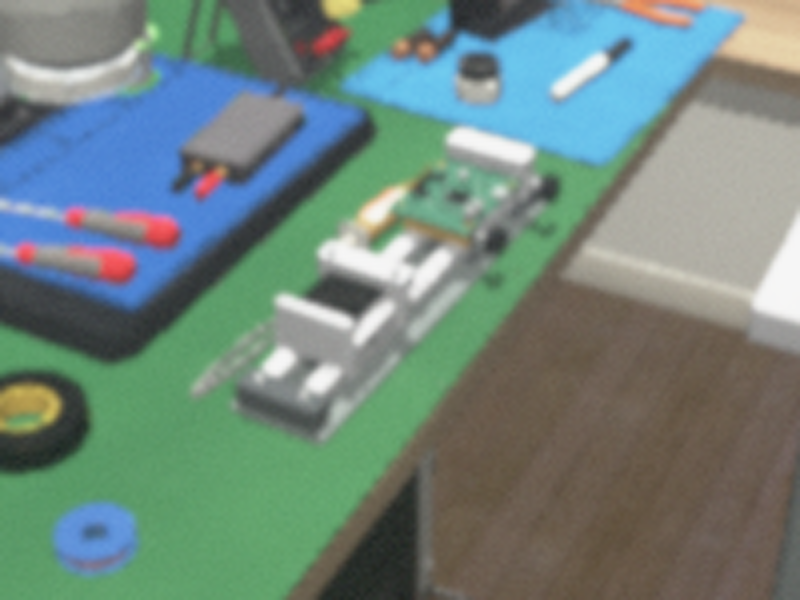

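View pics/scene0.png

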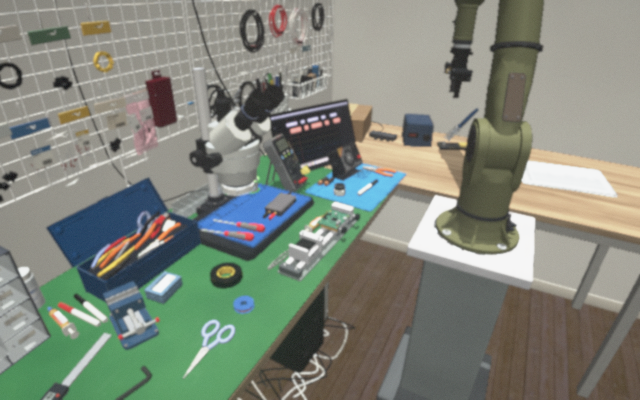

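```bash
python3 - <<'E'
from h import *
T=lambda x,y,z: at_z('top',(190+x/4,150+y/4),z)
S=lambda x,y,z: at_z('scene',(220+x/4,170+y/4),z)
P=lambda s,v:print(s,np.round(v,4))
P('plate top',T(276,284,.05)); 
m=masks_of('top','thumb_plate'); 
if m: 
    P('net',at_z('top',m[0]['location'],.05)); print(m[0]['pixels'].sum()); P('rect',cv2.minAreaRect(np.argwhere(m[0]['pixels']).astype(np.float32)[:,::-1])[0]);print(cv2.minAreaRect(np.argwhere(m[0]['pixels']).astype(np.float32)[:,::-1]))
L,Rr=T(200,285,.024),T(592,305,.024); P('L',L);P('R',Rr); d=L-Rr; print('len',np.linalg.norm(d),'yaw',np.degrees(np.arctan2(-d[0],d[1])))
# rear wall outer edge corners top
for n,a in dict(frontwall_nearR=(332,330),frontwall_farR=(330,247),rear_far=(234,243),rear_near=(232,328)).items(): P(n,T(*a,.058))
for n,a in dict(boardL_far=(437,250),boardL_near=(436,340)).items(): P(n,T(*a,.041))
# triangulation: rear wall top near corner; front wall nearR corner
P('tri rear-near',tri((220+352/4,170+330/4),(190+234/4,150+326/4))[0])
P('tri front far-front corner',tri((220+330/4,170+241/4),(190+331/4,150+246/4))[0])
P('tri board corner near left',tri((220+476/4,170+238/4),(190+436/4,150+340/4))[0])
x=tri((220+490/4,170+152/4),(190+573/4,150+260/4)); print(x)
# microscope
for uv in((268,105),(240,185)): pass
E
python3 - <<'E'
import cv2
a=cv2.imread('pics/top0.png'); cv2.imwrite('pics/t1.png',a)
E
```

```text
plate top [0.3522 0.3388 0.05  ]
net [0.3478 0.3336 0.05  ]
212
rect [259. 221.]
((259.0, 221.0), (14.0, 14.0), 90.0)
L [0.3524 0.3981 0.024 ]
R [0.3414 0.1177 0.024 ]
len 0.28055869941950773 yaw -2.237953769335735
frontwall_nearR [0.3204 0.2975 0.058 ]
frontwall_farR [0.3778 0.3005 0.058 ]
rear_far [0.3799 0.3677 0.058 ]
rear_near [0.3209 0.367  0.058 ]
boardL_far [0.378  0.2273 0.041 ]
boardL_near [0.3149 0.2268 0.041 ]
tri rear-near [0.3241 0.3676 0.0522]
tri front far-front corner [0.3787 0.3    0.0566]
tri board corner near left [0.3142 0.2268 0.0368]
(array([0.36112324, 0.12746281, 0.03862674]), np.float64(0.023521699317797466))
```

View pics/top0.png

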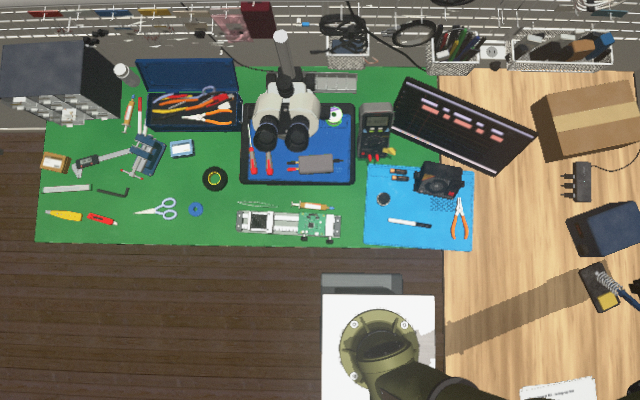

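```bash
python3 - <<'E'
from h import *
P=lambda s,v:print(s,np.round(v[0],3),round(v[1],3))
P('eyepiece',tri((273,92),(297,135))); P('eyeL',tri((262,106),(265,137)))
P('eyeL alt',tri((273,92),(265,137))); P('scope arm knob',tri((240,150),(285,95)))
P('monitor low right',tri((360,150),(500,172))); P('monitor',tri((355,150),(520,170)))
P('blackbox on mat',tri((348,155),(438,178))); P('multimeter',tri((284,165),(375,130)))
for s in((197,90),(0,0)): pass
print('blue mat near corners',at_z('top',(240,183),.02),at_z('top',(355,183),.02))
print('edge bench',at_z('top',(320,246),0), at_z('top',(450,250),0))
print('eye bottom z.2/.3',at_z('top',(265,150),.25),at_z('top',(297,150),.25))
m=masks_of('top','holder')[0]['pixels']; 
p=np.argwhere(m)[:,::-1]; r=cv2.minAreaRect(p.astype(np.float32)); print(r)
c=cv2.boxPoints(r); W=np.array([at_z('top',q,.012) for q in c]); print(W.round(3))
o=env.get_obs(); print(o['qpos'])
E
```

```text
eyepiece [0.51  0.209 0.36 ] 0.005
eyeL [0.505 0.275 0.344] 0.017
eyeL alt [0.488 0.266 0.378] 0.032
scope arm knob [0.632 0.241 0.209] 0.055
monitor low right [ 0.496 -0.353  0.022] 0.014
monitor [ 0.525 -0.421 -0.008] 0.021
blackbox on mat [ 0.467 -0.158  0.076] 0.016
multimeter [0.608 0.017 0.075] 0.001
blue mat near corners [0.46376609 0.40315822 0.02      ] [0.46677657 0.06953476 0.02      ]
edge bench [0.28515043 0.16871365 0.        ] [ 0.27755849 -0.20557435  0.        ]
eye bottom z.2/.3 [0.50684913 0.2946645  0.25      ] [0.50733332 0.2193597  0.25      ]
((287.9980773925781, 223.53114318847656), (103.2360610961914, 22.76807403564453), 3.5763344764709473)
[[0.323 0.412 0.012]
 [0.389 0.41  0.012]
 [0.373 0.111 0.012]
 [0.308 0.115 0.012]]
[72.08277834 18.38977679 -4.01556745 83.10494133  1.2945093  78.54308376
 -3.2579689 ]
```

```bash
cat > g.py <<'E'
# plan chain of calls: prints scaled row per waypoint, assuming each reached; args: x y z yaw ...
import sys; from h import *
o=env.get_obs(); p=np.array(o['tool_pos']); r=R.from_euler('xyz',o['tool_rot'],degrees=True)
print(round(o['time_s'],2),p.round(4),np.round(o['tool_rot'],2),'F',np.round(o['force'],1),np.round(o['qpos'],0))
a=np.array(sys.argv[1:],float).reshape(-1,4)
for x,y,z,w in a:
    r2=R.from_euler('xyz',[180,0,w],degrees=True); q=np.array([x,y,z])
    print(np.r_[r.inv().apply(q-p)/.2,(r.inv()*r2).as_rotvec()/1.5].round(4)); p,r=q,r2
E
python3 g.py .28 -.43 .25 60  .38 -.23 .25 100  .42 -.05 .25 140  .39 .14 .25 177  .352 .32 .15 177
```

```text
0.7 [ 0.2086 -0.6156  0.2226] [179.99   0.    18.73] F [ 0.4 -0.1  0.5] [72. 18. -4. 83.  1. 79. -3.]
[ 6.359e-01 -7.645e-01 -1.370e-01  1.000e-04  1.000e-04 -4.802e-01]
[ 1.116  -0.067  -0.     -0.      0.     -0.4654]
[ 0.8516  0.3532  0.      0.      0.     -0.4654]
[ 0.7256  0.6313  0.      0.      0.     -0.4305]
[0.2368 0.8888 0.5    0.     0.     0.    ]
```

Emit:
apply_moves(moves=[[0.64,-0.76,-0.14,0,0,-0.48,0],[0.64,-0.76,-0.14,0,0,-0.48,0],[0.64,-0.76,-0.14,0,0,-0.48,0],[0.64,-0.76,-0.14,0,0,-0.48,0],[0.64,-0.76,-0.14,0,0,-0.48,0],[0.64,-0.76,-0.14,0,0,-0.48,0]])

```text
time_s: 1.3
tool_pos: [0.2819, -0.4297, 0.2515]
tool_rot: [179.9, 0.1, 60.2]
force: [-0.5, -0.1, -0.2]
grip_width: 0.0466
grasp_force: 0.0
```

Emit:
apply_moves(moves=[[1,-0.07,0,0,0,-0.46,0],[1,-0.07,0,0,0,-0.46,0],[1,-0.07,0,0,0,-0.46,0],[1,-0.07,0,0,0,-0.46,0],[1,-0.07,0,0,0,-0.46,0],[1,-0.07,0,0,0,-0.46,0]])

```text
time_s: 1.9
tool_pos: [0.3693, -0.2506, 0.2507]
tool_rot: [-180.0, 0.0, 99.4]
force: [-0.1, -1.1, 0.7]
grip_width: 0.0027
grasp_force: 0.0
```

```bash
python3 g.py .42 -.05 .25 140  .39 .14 .25 177  .352 .32 .15 177
```

```text
1.9 [ 0.3693 -0.2506  0.2507] [-1.7999e+02  5.0000e-02  9.9430e+01] F [-0.1 -1.1  0.7] [ 56.  -7. -23. 107.  -3.  79.  43.]
[ 9.479e-01  4.146e-01  2.400e-03 -3.000e-04  5.000e-04 -4.721e-01]
[ 0.7256  0.6313  0.      0.      0.     -0.4305]
[0.2368 0.8888 0.5    0.     0.     0.    ]
```

Emit:
apply_moves(moves=[[0.95,0.41,0.2,0,0,-0.47,0],[0.95,0.41,0.2,0,0,-0.47,0],[0.95,0.41,0.2,0,0,-0.47,0],[0.95,0.41,0.2,0,0,-0.47,0],[0.95,0.41,0.2,0,0,-0.47,0],[0.95,0.41,0.2,0,0,-0.47,0]])

```text
time_s: 2.5
tool_pos: [0.4187, -0.0494, 0.2102]
tool_rot: [-180.0, -0.0, 139.8]
force: [0.1, -1.4, -0.2]
grip_width: 0.0003
grasp_force: 0.0
```

```bash
python3 g.py .39 .14 .2 177  .352 .32 .15 177
```

```text
2.5 [ 0.4187 -0.0494  0.2102] [-1.7999e+02 -4.0000e-02  1.3977e+02] F [ 0.1 -1.4 -0.2] [ 43. -10. -35. 113.  -6.  75.  59.]
[ 7.210e-01  6.302e-01  5.150e-02  1.000e-04 -5.000e-04 -4.332e-01]
[0.2368 0.8888 0.25   0.     0.     0.    ]
```

Emit:
apply_moves(moves=[[0.72,0.63,0.05,0,0,-0.43,0],[0.72,0.63,0.05,0,0,-0.43,0],[0.72,0.63,0.05,0,0,-0.43,0],[0.72,0.63,0.05,0,0,-0.43,0],[0.72,0.63,0.05,0,0,-0.43,0],[0.72,0.63,0.05,0,0,-0.43,0]])

```text
time_s: 3.1
tool_pos: [0.3904, 0.138, 0.2009]
tool_rot: [-180.0, 0.0, 176.5]
force: [-0.1, -0.1, -0.3]
grip_width: 0.0006
grasp_force: 0.0
```

```bash
python3 g.py .352 .325 .14 177.5
```

```text
3.1 [0.3904 0.138  0.2009] [-1.7998e+02  4.0000e-02  1.7648e+02] F [-0.1 -0.1 -0.3] [ 30. -12. -46. 114.  -9.  74.  73.]
[ 2.494e-01  9.213e-01  3.040e-01 -2.000e-04  4.000e-04 -1.180e-02]
```

Emit:
apply_moves(moves=[[0.25,0.92,0.3,0,0,-0.012,0],[0.25,0.92,0.3,0,0,-0.012,0],[0.25,0.92,0.3,0,0,-0.012,0],[0.25,0.92,0.3,0,0,-0.012,0],[0.25,0.92,0.3,0,0,-0.012,0],[0.25,0.92,0.3,0,0,-0.012,0],[0.25,0.92,0.3,0,0,-0.012,0]])

```text
time_s: 3.8
tool_pos: [0.3517, 0.3236, 0.1405]
tool_rot: [-179.9, 0.0, 177.5]
force: [0.1, -0.8, 0.2]
grip_width: 0.0008
grasp_force: 0.0
```

```bash
python3 g.py .350 .336 .075 177.5; python3 - <<'E'
from h import *
a=viewer.read_camera('scene'); b=viewer.read_camera('top')
f=lambda i,x,y:cv2.resize(i[y:y+120,x:x+160],None,fx=3.0,fy=3.0,interpolation=cv2.INTER_CUBIC)
o=env.get_obs(); print(proj('scene',o['tool_pos']),proj('top',o['tool_pos']))
cv2.imwrite('pics/n1.png',cv2.resize(np.vstack([f(a,230,170),f(b,200,160)])[:,:,::-1],None,fx=.83,fy=.83))
E
```

```text
3.8 [0.3517 0.3236 0.1405] [-1.7993e+02  2.0000e-02  1.7750e+02] F [ 0.1 -0.8  0.2] [ 20.   7. -68. 111.   7.  67.  37.]
[ 1.140e-02  6.210e-02  3.274e-01 -8.000e-04  3.000e-04 -0.000e+00]
[307.23388878 207.27784262] [258.59541863 219.04874566]
```

View pics/n1.png

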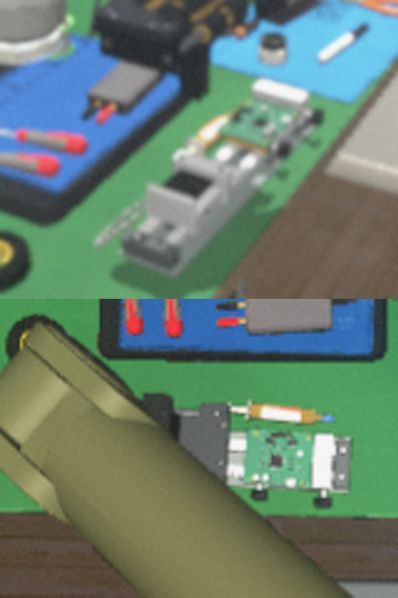

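Emit:
apply_moves(moves=[[0.01,0.067,0.2,0,0,0,0],[0.01,0.067,0.37,0,0,0,0],[0.01,0.067,0.37,0,0,0,0],[0.01,0.067,0.37,0,0,0,0]])

```text
time_s: 4.3
tool_pos: [0.3488, 0.3388, 0.0674]
tool_rot: [-179.9, 0.1, 177.8]
force: [0.4, 1.2, -0.2]
grip_width: 0.0006
grasp_force: 0.0
```

```bash
python3 g.py .350 .337 .05 177.5; python3 - <<'E'
from h import *
a=viewer.read_camera('scene')
o=env.get_obs(); print(proj('scene',o['tool_pos']))
cv2.imwrite('pics/n2.png',cv2.resize(a[190:290,260:380,::-1],None,fx=6,fy=6,interpolation=cv2.INTER_CUBIC))
E
```

```text
4.3 [0.3488 0.3388 0.0674] [-1.7995e+02  6.0000e-02  1.7779e+02] F [ 0.4  1.2 -0.2] [ 12.  16. -65. 114.  17.  60.  27.]
[-0.0061 -0.0085  0.0868 -0.0006  0.0007  0.0034]
[304.99341233 237.55788086]
```

View pics/n2.png

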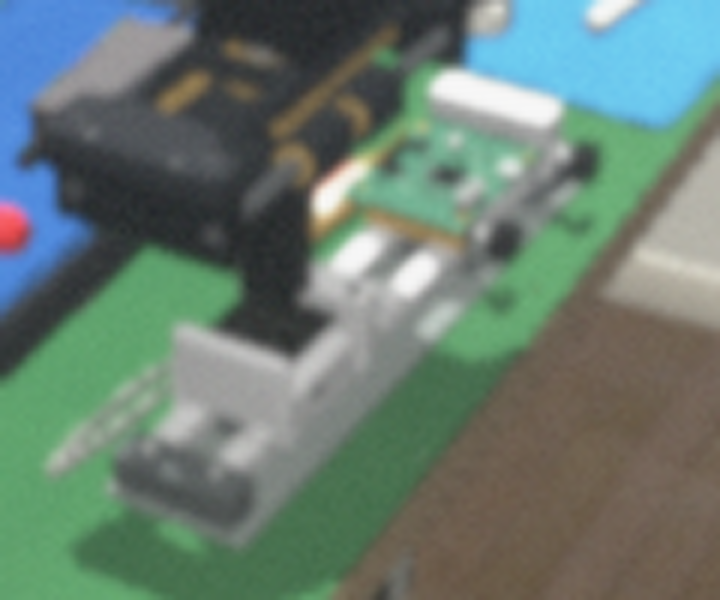

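Emit:
apply_moves(moves=[[-0.006,-0.008,0.03,0,0,0.003,0],[-0.006,-0.008,0.05,0,0,0.003,0],[-0.006,-0.008,0.06,0,0,0.003,0],[-0.006,-0.008,0.06,0,0,0.003,0]])

```text
time_s: 4.75
tool_pos: [0.3493, 0.3378, 0.0545]
tool_rot: [-180.0, 0.0, 177.6]
force: [0.5, -0.0, -0.4]
grip_width: -0.0002
grasp_force: 0.0
```

Emit:
apply_moves(moves=[[0,0,0.01,0,0,0,0],[0,0,0.02,0,0,0,0],[0,0,0.03,0,0,0,0],[0,0,0.04,0,0,0,0],[0,0,0.04,0,0,0,0]])

```text
time_s: 5.25
tool_pos: [0.3494, 0.3389, 0.0474]
tool_rot: [180.0, 0.0, 177.7]
force: [-2.3, -1.4, 10.2]
grip_width: 0.001
grasp_force: 4.8
```

Emit:
apply_moves(moves=[[0,0,0.01,0,0,0,0],[0,0,0.02,0,0,0,0],[0,0,0.02,0,0,0,0]])

```text
time_s: 5.55
tool_pos: [0.3496, 0.3412, 0.0452]
tool_rot: [179.8, 0.1, 177.7]
force: [-4.0, -0.3, 19.8]
grip_width: 0.0004
grasp_force: 9.9
```

Emit:
apply_moves(moves=[[0,-0.02,0,0,0,0,0],[0,-0.04,0,0,0,0,0],[0,-0.06,0,0,0,0,0],[0,-0.08,0,0,0,0,0],[0,-0.1,0,0,0,0,0],[0,-0.12,0,0,0,0,0],[0,-0.14,0,0,0,0,0],[0,-0.16,0,0,0,0,0],[0,-0.16,0,0,0,0,0]])

```text
time_s: 6.45
tool_pos: [0.3482, 0.309, 0.0452]
tool_rot: [179.8, 0.1, 177.7]
force: [-5.4, 0.4, 21.3]
grip_width: 0.0004
grasp_force: 10.7
```

```bash
python3 g.py .350 .3 .045 177.5; python3 - <<'E'
from h import *
a=viewer.read_camera('scene')
cv2.imwrite('pics/n3.png',cv2.resize(a[190:290,260:380,::-1],None,fx=6,fy=6,interpolation=cv2.INTER_CUBIC))
E
```

```text
6.45 [0.3482 0.309  0.0452] [1.7982e+02 8.0000e-02 1.7768e+02] F [-5.4  0.4 21.3] [ 16.  15. -65. 118.  17.  56.  30.]
[-0.0108 -0.0446  0.0006  0.0021  0.0009  0.002 ]
```

View pics/n3.png

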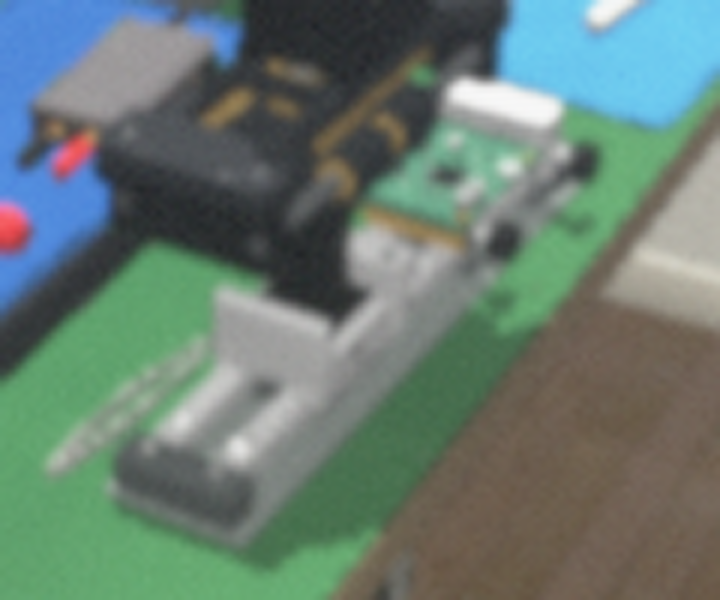

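Emit:
apply_moves(moves=[[0,-0.02,0,0,0,0,0],[0,-0.04,0,0,0,0,0],[0,-0.06,0,0,0,0,0],[0,-0.08,0,0,0,0,0],[0,-0.1,0,0,0,0,0],[0,-0.12,0,0,0,0,0],[0,-0.14,0,0,0,0,0],[0,-0.16,0,0,0,0,0],[0,-0.18,0,0,0,0,0],[0,-0.19,0,0,0,0,0],[0,-0.2,0,0,0,0,0],[0,-0.2,0,0,0,0,0]])

```text
time_s: 7.7
tool_pos: [0.3465, 0.2693, 0.0451]
tool_rot: [179.8, 0.0, 177.7]
force: [-6.8, 0.4, 23.5]
grip_width: 0.0007
grasp_force: 12.0
```

Emit:
apply_moves(moves=[[0,-0.01,0,0,0,0,0],[0,-0.02,0,0,0,0,0],[0,-0.03,0,0,0,0,0],[0,-0.04,0,0,0,0,0],[0,-0.04,0,0,0,0,0]])

```text
time_s: 8.2
tool_pos: [0.3462, 0.2614, 0.0451]
tool_rot: [179.8, 0.0, 177.7]
force: [-7.5, 1.1, 24.5]
grip_width: 0.0004
grasp_force: 12.2
```

Emit:
apply_moves(moves=[[0,-0.01,0,0,0,0,0],[0,-0.02,0,0,0,0,0],[0,-0.03,0,0,0,0,0],[0,-0.04,0,0,0,0,0],[0,-0.04,0,0,0,0,0]])

```text
time_s: 8.7
tool_pos: [0.3468, 0.2561, 0.0452]
tool_rot: [179.5, 0.2, 177.7]
force: [-4.2, 8.4, 14.7]
grip_width: 0.0005
grasp_force: 7.5
```

```bash
python3 g.py .350 .25 .045 177.5; python3 - <<'E'
from h import *
a=viewer.read_camera('scene');b=viewer.read_camera('top')
f=lambda i,x,y:cv2.resize(i[y:y+50,x:x+120],None,fx=6,fy=6,interpolation=cv2.INTER_CUBIC)
cv2.imwrite('pics/n4.png',np.vstack([f(a,270,205),f(b,240,200)])[:,:,::-1])
E
```

```text
8.7 [0.3468 0.2561 0.0452] [179.49   0.19 177.73] F [-4.2  8.4 14.7] [ 26.   8. -68. 123.   9.  54.  41.]
[-0.0172 -0.03    0.0009  0.006   0.0022  0.0027]
```

View pics/n4.png

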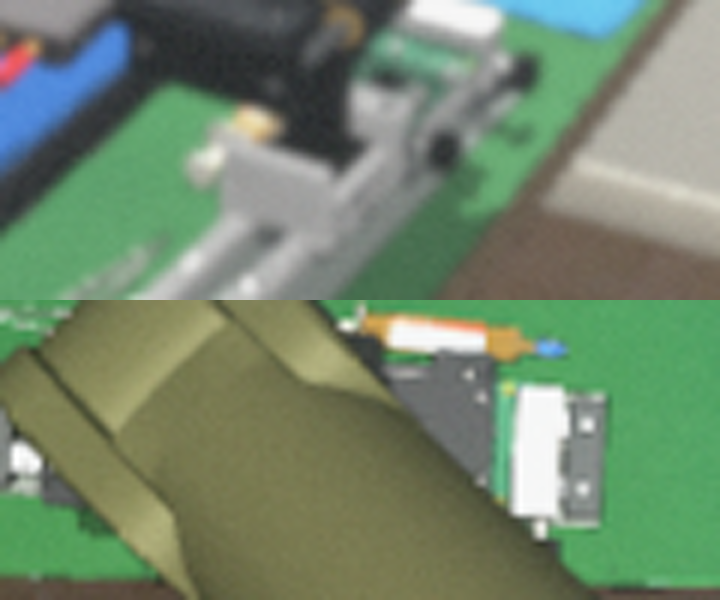

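Emit:
apply_moves(moves=[[0,-0.01,0.005,0,0,0,0],[0,-0.02,0.005,0,0,0,0],[0,-0.03,0.005,0,0,0,0],[0,-0.03,0.005,0,0,0,0]])

```text
time_s: 9.2
tool_pos: [0.3481, 0.2517, 0.0452]
tool_rot: [179.3, 0.4, 177.7]
force: [-2.1, 10.6, 18.1]
grip_width: 0.0009
grasp_force: 8.8
```

Emit:
apply_moves(moves=[[0,-0.01,0,0,0,0,0],[0,-0.02,0,0,0,0,0],[0,-0.03,0,0,0,0,0],[0,-0.03,0,0,0,0,0]])

```text
time_s: 9.6
tool_pos: [0.3488, 0.2456, 0.0452]
tool_rot: [179.3, 0.5, 177.7]
force: [0.0, 11.1, 14.9]
grip_width: 0.0003
grasp_force: 9.7
```

Emit:
apply_moves(moves=[[0,-0.01,0.005,0,0,0,0],[0,-0.02,0.005,0,0,0,0],[0,-0.03,0.005,0,0,0,0],[0,-0.03,0.005,0,0,0,0]])

```text
time_s: 10.0
tool_pos: [0.3489, 0.2455, 0.0452]
tool_rot: [178.7, 0.6, 177.8]
force: [-1.1, 23.8, 11.2]
grip_width: 0.0006
grasp_force: 15.8
```

```bash
python3 - <<'E'
from h import *
a=viewer.read_camera('scene')
f=lambda i,x,y:cv2.resize(i[y:y+50,x:x+120],None,fx=6,fy=6,interpolation=cv2.INTER_CUBIC)
o=cv2.imread('pics/n4.png')[:300]
cv2.imwrite('pics/n5.png',np.vstack([o,f(a,270,205)[:,:,::-1]]))
E
```

```text
(no output)
```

View pics/n5.png

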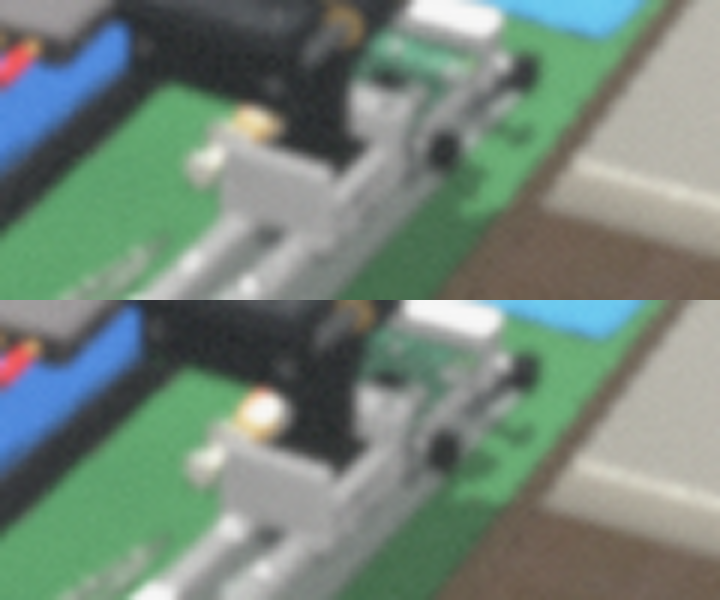

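Emit:
apply_moves(moves=[[0,0.01,0,0,0,0,0],[0,0.015,-0.02,0,0,0,0],[0,0.015,-0.04,0,0,0,0],[0,0.02,-0.06,0,0,0,0],[0,0.04,-0.08,0,0,0,0],[0,0.05,-0.12,0,0,0,0],[0,0.05,-0.2,0,0,0,0],[0,0.05,-0.3,0,0,0,0],[0,0.05,-0.5,0,0,0,0],[0,0.05,-0.5,0,0,0,0],[0,0.05,-0.5,0,0,0,0]])

```text
time_s: 11.15
tool_pos: [0.346, 0.2416, 0.1411]
tool_rot: [-179.9, 0.2, 177.6]
force: [0.3, -0.1, 0.0]
grip_width: 0.0005
grasp_force: 0.0
```

```bash
python3 - <<'E'
from h import *
a=viewer.read_camera('scene')
o=env.get_obs();print(o['tool_pos'],o['force'])
for t in('board','carriage'):
  print(t,[(np.round(b['location'],1),round(b['conf'],2)) for b in boxes_of('scene',t)[:2]])
cv2.imwrite('pics/n6.png',cv2.resize(a[185:285,270:390,::-1],None,fx=6,fy=6,interpolation=cv2.INTER_CUBIC))
E
```

```text
[0.34516618 0.24135353 0.14019012] [0.69337546 0.51437949 0.03212458]
board []
carriage [(array([323., 233.]), 0.79)]
```

View pics/n6.png

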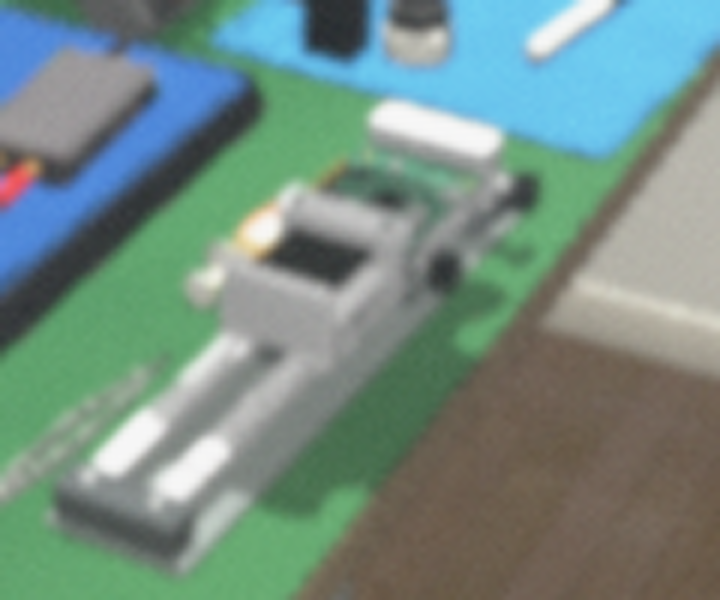

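Emit:
apply_moves(moves=[[-0.25,-1,-0.3,0,0,0,0],[-0.25,-1,-0.3,0,0,0,0],[-0.25,-1,-0.3,0,0,0,0],[-0.25,-1,-0.3,0,0,0,0],[-0.25,-1,-0.3,0,0,0,0],[-0.25,-1,-0.3,0,0,0,0]])

```text
time_s: 11.9
tool_pos: [0.3869, 0.0385, 0.1996]
tool_rot: [179.9, -0.1, 177.4]
force: [0.5, 0.4, -0.1]
grip_width: 0.0002
grasp_force: 0.0
```

```bash
python3 - <<'E'
from h import *
a=viewer.read_camera('top')
o=env.get_obs();print(o['time_s'],o['tool_pos'])
for t,z in(('board',.042),('carriage',.058),('thumb_plate',.05),('holder',.024)):
  for m in masks_of('top',t)[:1]:
    r=cv2.minAreaRect(np.argwhere(m['pixels']).astype(np.float32)[:,::-1]); print(t,round(m['conf'],2),r,np.array([at_z('top',q,z) for q in cv2.boxPoints(r)])[:,:2].round(4).tolist())
for t in('board','thumb_plate'): print(t,[(b['location'],round(b['conf'],2)) for b in boxes_of('scene',t)[:1]])
# colour profile along holder axis in the top view: world y from .12 to .32 at z=.05
for x in(.33,.345,.36):
  print(x,[(round(y,3),a[tuple(np.round(proj('top',(x+.04*(y-.24),y,.05))).astype(int)[::-1])].tolist()) for y in np.arange(.13,.31,.006)])
E
```

```text
11.95 [0.38646563 0.04053468 0.1993395 ]
board 0.84 ((314.0, 224.0), (22.0, 24.0), 90.0) [[0.3766, 0.2195], [0.3773, 0.152], [0.3158, 0.1513], [0.315, 0.2184]]
carriage 0.59 ((288.5, 223.0), (20.0, 25.0), 90.0) [[0.3745, 0.2906], [0.3752, 0.2211], [0.32, 0.2201], [0.3191, 0.2892]]
thumb_plate 0.61 ((287.5, 223.0), (14.0, 15.0), 90.0) [[0.3669, 0.2803], [0.3673, 0.2383], [0.3284, 0.2375], [0.3279, 0.2793]]
holder 0.61 ((288.1977233886719, 223.5398712158203), (104.74342346191406, 22.620241165161133), 3.2704880237579346) [[0.322, 0.4106], [0.3867, 0.4093], [0.3729, 0.1091], [0.3088, 0.1123]]
board []
thumb_plate [([320.8, 229.6], 0.5)]
0.33 [(np.float64(0.13), [117, 121, 118]), (np.float64(0.136), [233, 234, 233]), (np.float64(0.142), [247, 248, 247]), (np.float64(0.148), [247, 247, 246]), (np.float64(0.154), [183, 194, 186]), (np.float64(0.16), [108, 188, 146]), (np.float64(0.166), [108, 187, 143]), (np.float64(0.172), [147, 197, 168]), (np.float64(0.178), [144, 197, 165]), (np.float64(0.184), [97, 160, 126]), (np.float64(0.19), [112, 176, 139]), (np.float64(0.196), [109, 185, 143]), (
[... 2201 characters left out ...]
 (np.float64(0.196), [107, 185, 143]), (np.float64(0.202), [119, 186, 150]), (np.float64(0.208), [108, 180, 140]), (np.float64(0.214), [106, 182, 140]), (np.float64(0.22), [95, 161, 125]), (np.float64(0.226), [247, 247, 247]), (np.float64(0.232), [247, 247, 247]), (np.float64(0.238), [178, 178, 175]), (np.float64(0.244), [81, 86, 79]), (np.float64(0.25), [83, 87, 81]), (np.float64(0.256), [97, 99, 97]), (np.float64(0.262), [68, 73, 65]), (np.float64(0.268), [66, 66, 62]), (np.float64(0.274), [74, 80, 75]), (np.float64(0.28), [144, 144, 142]), (np.float64(0.286), [239, 240, 239]), (np.float64(0.292), [245, 246, 244]), (np.float64(0.298), [247, 247, 247]), (np.float64(0.304), [246, 247, 247])]
```

```bash
python3 -c "
from cell import env
print(env.sign_off())"
```

```text
the job is handed in; nothing more can be done
None
```

I pushed the jaw home against the stop with the thumb plate held down, then let go of the plate. The board shows about 67 mm between the two lips, so its edges sit in both grooves, and I handed the job in at about 12 s; the hand-in gave no verdict.

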